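Key the slicing disc onto the food slicer

TASK

With your fingertips, push the slicing disc round by its raised tabs until the notch in its rim stands over the red pin of the slicer's base; then press the disc down by its hub until it is fully home, and take your hand away. Nothing is to be picked up: do not lift or tip the disc, and leave the things around it where they are.

Things in the scene. Friction and masses are not known exactly. Their poses are not given: they have to be found in the camera images.
- slicer_base: low round white food-slicer base, 176 mm across, top face 34 mm above the worktop, fixed. Origin: centre of its underside on the worktop, on the disc's axis; z up. Its -x axis points to the red pin, which is turned roughly to the robot (within about 50 degrees).
- drive_pin (a point): tip of the red pin that stands upright on the base, 10 mm thick with a rounded tip, 58 mm from the axis (on the base's -x side), tip 42.5 mm above the worktop. While the disc is not aligned the pin is hidden under the disc; a red mark on the base's top, just outside the disc's edge, shows its direction.
- slicing_disc: loose steel disc, 132 mm across, 6 mm thick, 0.25 kg, lying level on the base; a stub under it sits in the base's socket (1 mm play), so it turns about the base's axis, either way without limit, and stays where left. Origin: on the axis at the plate's underside, 44 mm above the worktop at the start, 36 mm when home; z up; -x points to its notch.
- tab_left (a point): top centre of one of two black finger tabs that stand on the plate, this one on the disc's +y side (a quarter turn clockwise from the notch, seen from above), 47 mm from the axis and 22 mm above the disc's origin. The tab is 8 mm thick, 18 mm long radially (38 to 56 mm from the axis), 16 mm above the plate. Pushed sideways, about 1 N turns the disc.
- tab_right (a point): the same on the other finger tab, on the disc's -y side (a quarter turn counter-clockwise from the notch, seen from above).
- notch (a point): middle of the notch in the disc's rim (58 mm from the axis, half-way up the plate): 18 mm wide, open to the edge, 16 mm deep radially, for the 10 mm pin, so it passes when within about 4 mm. A red stripe on the plate, inward of the notch, points to it.
- hub_top (a point): centre of the flat top of the disc's round black hub, 40 mm across, 30 mm above the disc's origin (74 mm above the worktop at the start, 66 mm when home): the place to press.
- carrier (a joint): how far the stiff black ring under the disc has been pressed down, m: 0 up (start), 0.008 at its hard stop (disc home). It has no spring: it slides with friction, takes about 5 to 8 N of push on the hub, and stays down. Pressed while the notch is not over the pin, the disc tilts on the pin and cannot go home, and the ring sinks for good under it: turn first.
- salt_shaker: glass shaker with a grey top, 44 mm across, 90 mm tall, a bystander. Origin: centre of its underside.
- mug_blue: white mug with dark spots, 82 mm across, 91 mm tall, a bystander. Origin: centre of its underside.
- pink_tub: pink lidded tub, 81 mm across, 54 mm tall, a bystander. Origin: centre of its underside.
- garlic: garlic bulb, 60 mm across, 58 mm tall, a bystander. Origin: centre of its underside.

How it is judged (in metres and radians):
On the way, in this order (a step that is already met when the one before it is completed fails the run):
1. the disc has been turned so that its notch is over the pin, and is not yet pressed home (horizontal distance between notch and drive_pin below 0.007 m and value of joint carrier below 0.005 m), for 0.2 s.
2. the disc is pressed down fully home over the pin (horizontal distance between notch and drive_pin below 0.007 m and value of joint carrier above 0.0068 m and z of slicing_disc in the frame of slicer_base below 0.0375 m), for 0.2 s.
At the end, for the whole second after the job is handed in: the disc lies level (within 0.03 rad), at rest and centred on the base (within 3 mm), its notch over the pin (within 7 mm) and its underside within 1.5 mm of fully home; the carrier ring is down (6.8 of 8 mm) (all of step 2 and angle between slicing_disc's own z axis and vertical below 0.03 rad and horizontal distance between slicing_disc and slicer_base below 0.003 m and linear speed of slicing_disc below 0.01 m/s); the robot touches nothing.
It fails at once if the disc is lifted (more than 6 mm above its start height) (z of slicing_disc in the frame of slicer_base above 0.05 m).
It fails at once if the disc is tipped by more than 0.2 rad (angle between slicing_disc's own z axis and vertical above 0.2 rad).
It fails at once if the salt shaker, the mug, the tub or the garlic is moved by more than 15 mm (distance of any of salt_shaker, mug_blue, pink_tub, garlic from where it was at the start of the episode above 0.015 m).
It also fails if it takes over 45 s, if anything falls off the work surface, if the arm or the gripper's body presses on something with over 40 N, if the wrist force passes 120 N, or if a joint passes its speed limit or range.

ROBOT

A 6-joint arm with a two-finger parallel gripper is mounted at the origin on a cart in front of the work surface, level with it; the furniture and walls round the work are solid. World frame = base frame: x ahead of the robot, y to its left, z up, the work surface at z = 0. Lengths are in m, angles in degrees, forces in N, time in s.
With the tool pointing down it reaches from about 0.35 to 0.875 m from the base axis. Payload 4.2 kg.
Tool frame: the origin (TCP) lies at the very end of the fingers, on their centre line; the grasp point (between the pads) lies 19 mm behind it; z points along the fingers, x is the direction in which the jaws open and shut, and the axes are right-handed (so a half turn about z gives the same grasp; the last joint's range is limited). The gripper opens to 87 mm and grips with 3 to 60 N. Pads are 19 mm wide; open, the fingers measure 117 mm over their backs; the gripper's body (75 mm by 190 mm) begins 51 mm behind the grasp point.
Start: joints at [-61.96, 22.042, 0.453, 0, -68.411, -14.817], TCP at [0.143, -0.608, 0.223] pointing down, gripper open.
Joint ranges: [-179.83, 179.83], [-69.29, 118.12], [-61.27, 80.66], [-181.25, 117.63], [-171.15, -9.14], [-177.46, 177.46]. Speed limits (degrees/s): [159.86, 159.86, 180, 180, 180, 180].

INTERFACE

Orientations are given as a 3x3 rotation matrix whose columns are the frame's x, y, z axes.
In Python, from station import r gives the robot as it stands.
- The arm moves only by the tool move_arm, never from a script. Its argument "series" is a list that holds one entry, the list of rows, each a list of 7 numbers: the shift along the tool's x, y, z in cm, then the turn, a rotation vector about the tool's x, y, z in degrees, then the opening, from -1 (shut) to 1 (fully open). In form: [[[dx, dy, dz, wx, wy, wz, fingers], ...]]. A call has 1 to 12 rows; each row shifts and turns the commanded pose from where the row before left it, along the tool's axes as they then stand; what a row does not reach is not made up. A row lasts 1/8 s, in which the tool goes at most 62.5 mm and 10.7 degrees, less where a joint would pass 70% of its speed; a pose out of reach is approached as far as the arm can. A call is refused whole if a number of a shift passes 6.25 or a number of a turn 10.7, either way. A call with a gripper value outside its range is refused whole. The fingers move at their own pace and stop on an object; the grip force is fixed at half the most. Time passes only in rows, so rows that do not move let the fingers close. It gives the time, the measured TCP pose, the force and the opening at its end, in the units of the state.
- r.sense(): the state, without advancing time (a new reading comes with each control period).
- r.capture(name): name is "scene" or "top"; returns a dict with "color" (420x560x3 uint8, blue, green, red), "fx", "fy", "cx", "cy" (pixels), "rvec" (rotation vector, rad) and "tvec" (3), from world to camera coordinates, as OpenCV has them. Camera axes: x right, y down, z forward; pixel columns grow to the right and rows downward; lengths in m; the calibration is good to about 2 mm. A picture is of the moment at which its call begins. There is no depth.
- r.finish_job(): hands the job in, once; it reports no verdict.
The state is a dict: "time_s": time; "joints": joint angles; "joint_velocities": joint speeds; "effort": joint torques, N m; "tcp_pos": TCP position; "ee_rot": TCP orientation; "wrist_force": force on the tool from outside, world axes, zero at the start; "moment": the same for the moment, N m; "gripper_width": opening from 0.0 (shut) to 1.0 (fully open).
Only numpy, scipy, OpenCV 4.12 (cv2) and the standard library are available. Lean on these libraries where they do the work, as an engineer would, in place of code of your own. Each camera call takes 0.05 s, during which the arm holds its last target.

## Working session

There is one attempt and no reset: what is moved stays moved. The work goes in short steps, Python scripts to look and compute and a tool call to move; the robot and the scene stay as the last step left them, time stands still between calls to the robot, and variables do not carry over. Pictures are saved under pics/ and viewed, and the job is handed in when it is done.

Besides the shell and the picture viewer there is one more tool, called after "Call:" as name(argument=value, ...), one argument or row to a line, values as JSON. move_arm: Moves the arm, as the interface text tells. Its arguments: {"type":"object","properties":{"series":{"type":"array","items":{"type":"array","items":{"type":"array","items":{"type":"number"}}}}},"required":["series"]}

```bash
mkdir -p pics
python3 - <<'E'
from station import r
import cv2
s=r.sense(); print(s)
for n in("scene","top"):
    c=r.capture(n); cv2.imwrite(f"pics/{n}0.png",c["color"]); print({k:v for k,v in c.items() if k!="color"})
E
```

```text
{'time_s': 0.0, 'joints': array([-6.19616364e+01,  2.20911252e+01,  3.81322889e-01, -2.77661482e-02,
       -6.84099341e+01, -1.48158662e+01]), 'joint_velocities': array([-0.07033491, -0.04143625, -0.02508729,  0.09557741,  0.14769592,
       -0.00605195]), 'effort': array([ 1.55636510e-03, -3.90668356e+01,  1.87402976e+01,  4.21980411e+00,
        1.09218748e-02, -1.99038946e-04]), 'tcp_pos': array([ 0.14283534, -0.60786168,  0.22146946]), 'ee_rot': array([[-2.28558453e-01,  9.73530016e-01, -5.84590425e-04],
       [ 9.73527849e-01,  2.28559179e-01,  2.05629903e-03],
       [ 2.13548233e-03, -9.91305346e-05, -9.99997715e-01]]), 'wrist_force': array([-0.58963966, -0.11235656, -0.05021031]), 'moment': array([-0.01318483,  0.05243328,  0.02356306]), 'gripper_width': 0.9957700705002372}
{'fx': 383.68962830289024, 'fy': 383.68962830289024, 'cx': 271.83896218873383, 'cy': 210.29502287995487, 'rvec': array([ 1.53613111, -2.09315063,  0.79185266]), 'tvec': array([0.21599531, 0.49945937, 0.50687624])}
{'fx': 460.5913847115495, 'fy': 460.5913847115495, 'cx': 275.40864889355186, 'cy': 215.36870189767603, 'rvec': array([ 2.11036325, -2.12750913,  0.2116515 ]), 'tvec': array([0.03546715, 0.64148874, 1.24403571])}
```

View pics/scene0.png

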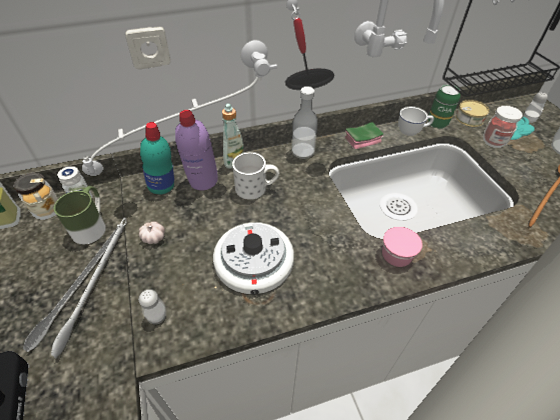

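View pics/top0.png

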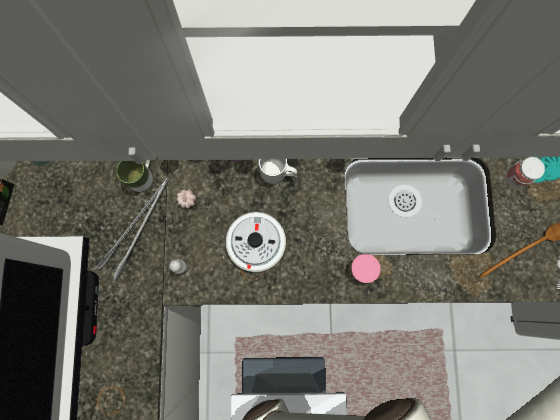

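```bash
cat > h.py <<'E'
import cv2,numpy as np
def K(c): return np.array([[c["fx"],0,c["cx"]],[0,c["fy"],c["cy"]],[0,0,1.]])
def back(c,uv,z):
    R=cv2.Rodrigues(c["rvec"])[0]; o=-R.T@c["tvec"]
    d=R.T@np.linalg.inv(K(c))@np.array([uv[0],uv[1],1.]); return o+d*(z-o[2])/d[2]
def proj(c,P):
    return cv2.projectPoints(np.array(P,float).reshape(-1,3),c["rvec"],c["tvec"],K(c),None)[0].reshape(-1,2)
def crop(c,x0,y0,w,h,s,name):
    cv2.imwrite(name,cv2.resize(c["color"][y0:y0+h,x0:x0+w],None,fx=s,fy=s,interpolation=cv2.INTER_CUBIC))
E
python3 - <<'E'
from station import r
from h import *
c=r.capture("top"); crop(c,215,205,80,75,8,"pics/t1.png")
c=r.capture("scene"); crop(c,205,215,100,80,8,"pics/s1.png")
E
```

```text
(no output)
```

View pics/t1.png

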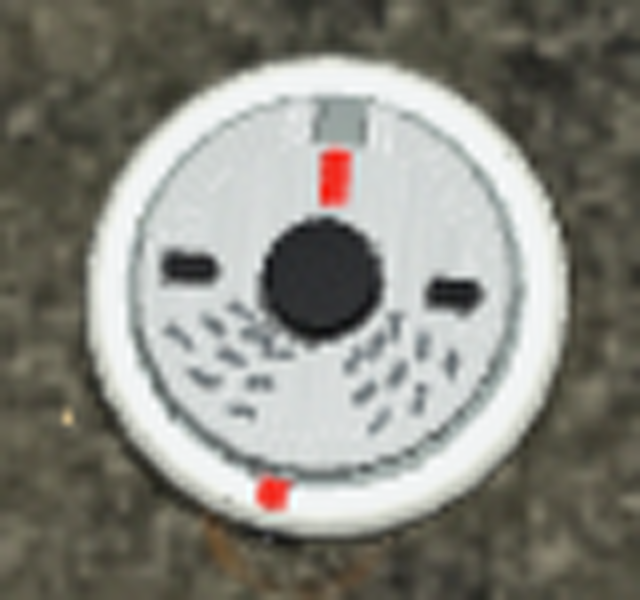

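View pics/s1.png

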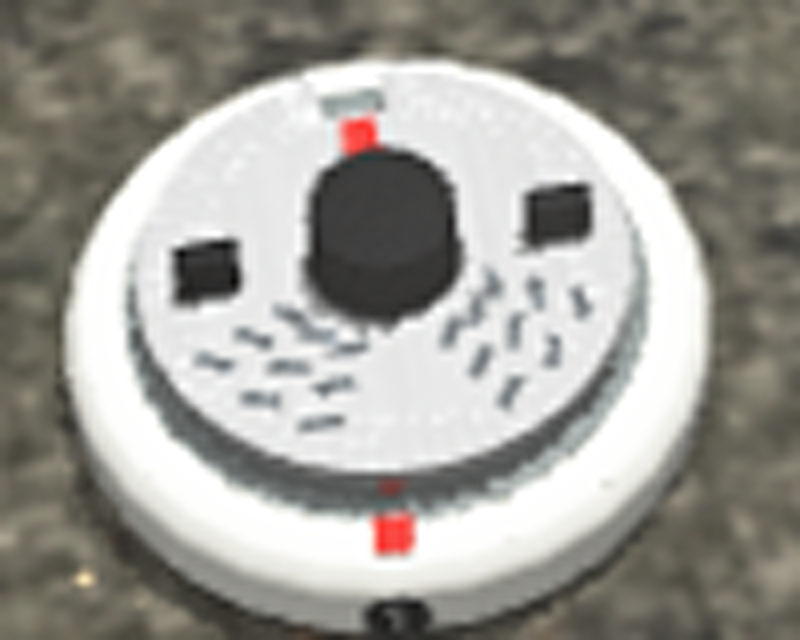

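Run:
```python
from station import r
from h import *
f=lambda p,o:(o[0]+(p[0]+.5)/8-.5,o[1]+(p[1]+.5)/8-.5)
c=r.capture("top"); o=(215,205)
P={}
for n,p,z in [("hub",(321,278),.074),("tabA(imgL)",(190,267),.066),("tabB(imgR)",(455,293),.066),("stripe",(335,178),.05),("notch",(340,118),.047),("mark",(272,493),.034),("basectr",(327,296),.03)]:
    P[n]=back(c,f(p,o),z);print(n,P[n])
c2=r.capture("scene"); o2=(205,215)
for n,p,z in [("hub",(383,203),.074),("tabA",(207,248),.066),("tabB",(556,193),.066),("mark",(394,534),.034),("stripe",(359,136),.05)]:
    print("s",n,back(c2,f(p,o2),z))
for n,uv,z in [("garlic",(186,199),.03),("salt",(177,267),.09),("mug",(273,172),.09),("tub",(366,268),.054)]: print(n,back(c,uv,z))
ctr=(P["tabA(imgL)"]+P["tabB(imgR)"])/2;print(ctr)
for n in("stripe","notch","mark","tabA(imgL)","tabB(imgR)"):
    d=P[n]-P["hub"];print(n,np.degrees(np.arctan2(d[1],d[0])),np.hypot(d[0],d[1]))
```

```text
hub [0.5720715  0.08859016 0.074     ]
tabA(imgL) [0.57750254 0.13485746 0.066     ]
tabB(imgR) [0.56756464 0.04201447 0.066     ]
stripe [0.61154306 0.08464261 0.05      ]
notch [0.63388837 0.08296207 0.047     ]
mark [0.50101452 0.10765297 0.034     ]
basectr [0.57195245 0.08830733 0.03      ]
s hub [0.57348288 0.08898562 0.074     ]
s tabA [0.57911016 0.13527439 0.066     ]
s tabB [0.56886154 0.04325482 0.066     ]
s mark [0.501075   0.10782742 0.034     ]
s stripe [0.61558012 0.08524494 0.05      ]
garlic [0.69942082 0.29191815 0.03      ]
salt [0.49547988 0.29897709 0.09      ]
mug [0.7617467  0.03614892 0.09      ]
tub [ 0.49154229 -0.22181784  0.054     ]
[0.57253359 0.08843596 0.066     ]
stripe -5.7111551321391945 0.039668462358658806
notch -5.202127053135868 0.06207254213927153
mark 164.98258735979346 0.07356959719558383
tabA(imgL) 83.30503779943763 0.04658496344497435
tabB(imgR) -95.5269774443084 0.04679323763219091
```

Call:
move_arm(
  series=[
    [[3.0, 3.0, 0, 0, 0, 0, 1], [3.7, 3.7, 0, 0, 0, 0, 1], [3.7, 3.7, 0, 0, 0, 0, 1], [3.7, 3.7, 0, 0, 0, 0, 1], [3.7, 3.7, 0, 0, 0, 0, 1], [3.7, 3.7, 0, 0, 0, 0, 1], [3.7, 3.7, 0, 0, 0, 0, 1], [3.7, 3.7, 0, 0, 0, 0, 1], [3.7, 3.7, 0, 0, 0, 0, 1], [3.7, 3.7, 0, 0, 0, 0, 1], [3.7, 3.7, 0, 0, 0, 0, 1], [3.7, 3.7, 0, 0, 0, 0, 1]],
  ],
)

```text
time_s: 1.8
tcp_pos: [0.4691, -0.0814, 0.2229]
ee_rot: [[-0.229, 0.973, 0.001], [0.973, 0.229, 0.0], [-0.0, 0.001, -1.0]]
wrist_force: [-0.5, -0.3, -0.3]
gripper_width: 1.0
```

Call:
move_arm(
  series=[
    [[3.5, 3.5, 0, 0, 0, 0, 1], [3.5, 3.5, 0, 0, 0, 0, 1], [3.5, 3.5, 0, 0, 0, 0, 1], [3.5, 3.5, 0, 0, 0, 0, 1], [0, 0, 2, 0, 0, 10, 1], [0, 0, 2, 0, 0, 10, 1], [0, 0, 2, 0, 0, 10, 1], [0, 0, 2, 0, 0, 10, 1], [0, 0, 2, 0, 0, 9, 1], [0, 0, 0, 0, 0, 0, 1], [0, 0, 0, 0, 0, 0, 1]],
  ],
)

```text
time_s: 3.18
tcp_pos: [0.5733, 0.0854, 0.1234]
ee_rot: [[0.583, 0.813, 0.001], [0.813, -0.583, 0.0], [0.001, 0.001, -1.0]]
wrist_force: [-1.0, -0.3, 0.5]
gripper_width: 1.005
```

Run:
```python
from station import r
from h import *
s=r.sense();print(s["tcp_pos"],s["ee_rot"],s["joints"])
c=r.capture("scene"); crop(c,155,150,160,140,5,"pics/s2.png")
```

```text
[0.57331618 0.08542873 0.12338584] [[ 5.82529518e-01  8.12808395e-01  1.36908100e-03]
 [ 8.12809035e-01 -5.82530216e-01  1.42403273e-04]
 [ 9.13277630e-04  1.02984730e-03 -9.99999053e-01]] [ 2.44918435e+01  2.27352675e+01 -1.39226783e+01  3.13119696e-02
 -5.32672915e+01 -1.50139251e+02]
```

View pics/s2.png

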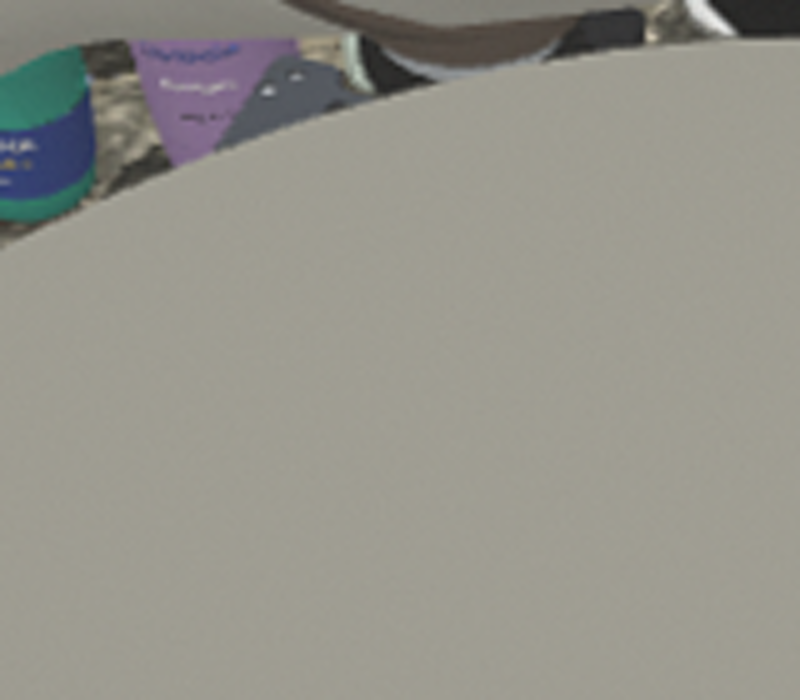

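Call:
move_arm(
  series=[
    [[0.26, -0.22, 0, 0, 0, 0, 1], [0, 0, 1.2, 0, 0, 0, 1], [0, 0, 1.6, 0, 0, 0, 1], [0, 0, 1.6, 0, 0, 0, 1], [0, 0, 1.2, 0, 0, 0, 1], [0, 0, 0.7, 0, 0, 0, 1], [0, 0, 0.5, 0, 0, 0, 1], [0, 0, 0, 0, 0, 0, 1], [0, 0, 0, 0, 0, 0, 1]],
  ],
)

```text
time_s: 4.35
tcp_pos: [0.5728, 0.0888, 0.055]
ee_rot: [[0.585, 0.811, 0.001], [0.811, -0.585, 0.0], [0.001, 0.001, -1.0]]
wrist_force: [-0.3, -0.2, 0.3]
gripper_width: 0.999
```

Run:
```python
from station import r
from h import *
s=r.sense();print(s["tcp_pos"],s["wrist_force"])
c=r.capture("top"); crop(c,205,185,100,100,6,"pics/t2.png")
```

```text
[0.5727987  0.08878509 0.05502444] [-0.26376491 -0.1960574   0.27400817]
```

View pics/t2.png

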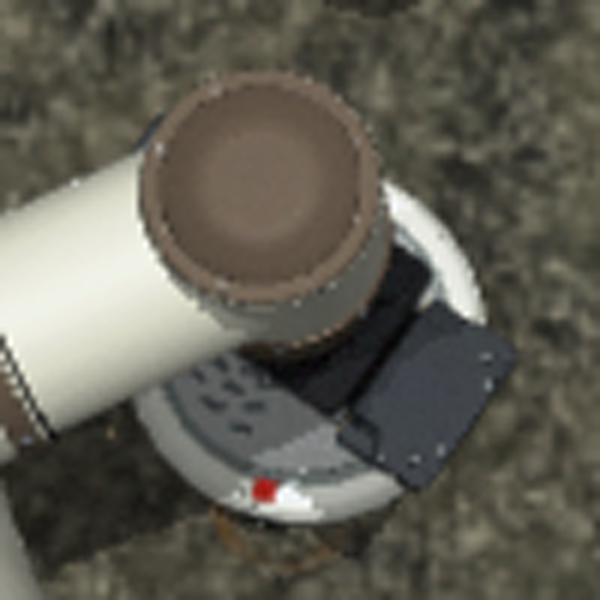

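Call:
move_arm(
  series=[
    [[0, 0, 0, 0, 0, -5, 1], [0, 0, 0, 0, 0, -5, 1], [0, 0, 0, 0, 0, -5, 1], [0, 0, 0, 0, 0, -5, 1], [0, 0, 0, 0, 0, -7, 1], [0, 0, 0, 0, 0, -7, 1], [0, 0, 0, 0, 0, -7, 1], [0, 0, 0, 0, 0, -7, 1], [0, 0, 0, 0, 0, -7, 1], [0, 0, 0, 0, 0, -7, 1], [0, 0, 0, 0, 0, -7, 1], [0, 0, 0, 0, 0, -7, 1]],
  ],
)

```text
time_s: 5.9
tcp_pos: [0.5734, 0.0891, 0.0552]
ee_rot: [[-0.649, 0.761, 0.002], [0.761, 0.649, 0.001], [-0.001, 0.003, -1.0]]
wrist_force: [1.0, 0.0, -0.5]
gripper_width: 0.999
```

Run:
```python
from station import r
from h import *
s=r.sense();print(s["tcp_pos"],s["wrist_force"],s["moment"],s["joints"])
c=r.capture("top"); crop(c,205,185,100,100,6,"pics/t3.png")
```

```text
[0.57337787 0.08906406 0.05524002] [ 1.0107053   0.00510474 -0.50886458] [ 0.05974164 -0.29834753 -0.05563961] [ 2.48194430e+01  2.74709195e+01 -1.78892371e+01  1.16048971e-02
 -4.44872847e+01 -7.43703305e+01]
```

View pics/t3.png

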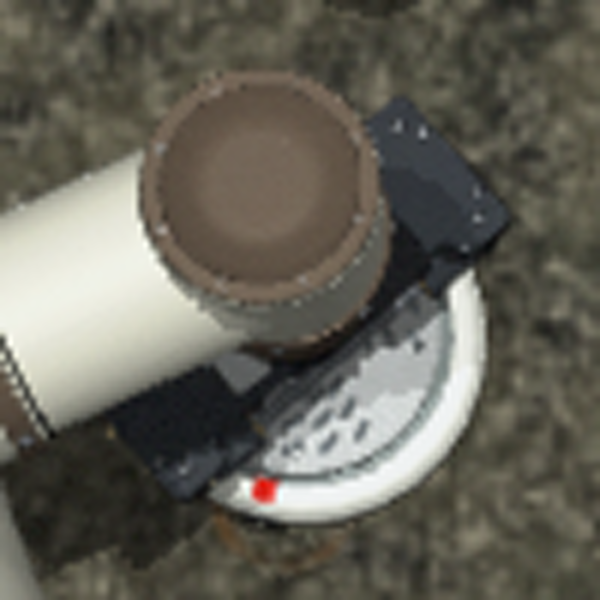

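Call:
move_arm(
  series=[
    [[0, 0, 0, 0, 0, -8, 1], [0, 0, 0, 0, 0, -9, 1], [0, 0, 0, 0, 0, -9, 1], [0, 0, 0, 0, 0, -9, 1], [0, 0, 0, 0, 0, -9, 1], [0, 0, 0, 0, 0, -9, 1], [0, 0, 0, 0, 0, -9, 1], [0, 0, 0, 0, 0, -9, 1], [0, 0, 0, 0, 0, -9, 1], [0, 0, 0, 0, 0, -9, 1], [0, 0, 0, 0, 0, -8, 1], [0, 0, 0, 0, 0, -3, 1]],
  ],
)

```text
time_s: 7.45
tcp_pos: [0.5729, 0.089, 0.0551]
ee_rot: [[-0.639, -0.769, 0.002], [-0.769, 0.639, 0.001], [-0.002, -0.001, -1.0]]
wrist_force: [0.3, 0.6, 0.0]
gripper_width: 0.997
```

Run:
```python
from station import r
from h import *
s=r.sense();print(s["tcp_pos"],s["wrist_force"],s["moment"],s["joints"],np.degrees(np.arctan2(s["ee_rot"][1,0],s["ee_rot"][0,0])))
c=r.capture("top"); crop(c,205,185,100,100,6,"pics/t4.png")
c=r.capture("scene"); crop(c,155,200,160,110,5,"pics/s4.png")
```

```text
[0.57294065 0.08903247 0.05510695] [0.32007985 0.64281863 0.01915401] [ 0.172704   -0.0083045  -0.05473544] [ 2.48294048e+01  2.74706447e+01 -1.79094995e+01 -3.85465161e-03
 -4.45233969e+01  2.54217829e+01] -129.75152821005278
```

View pics/t4.png

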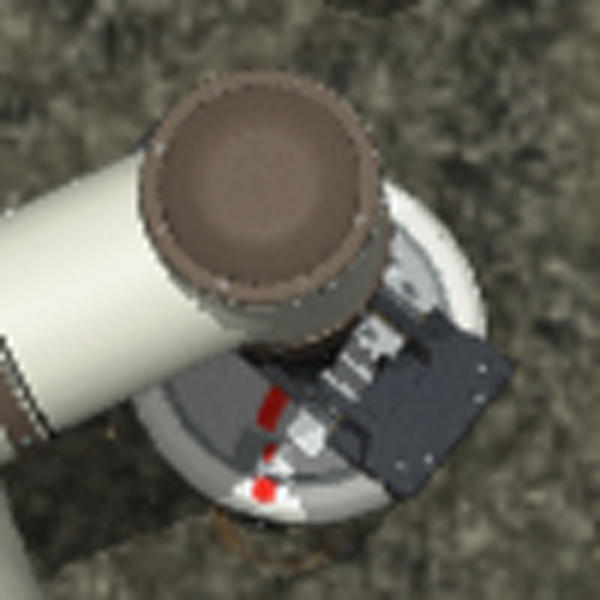

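View pics/s4.png

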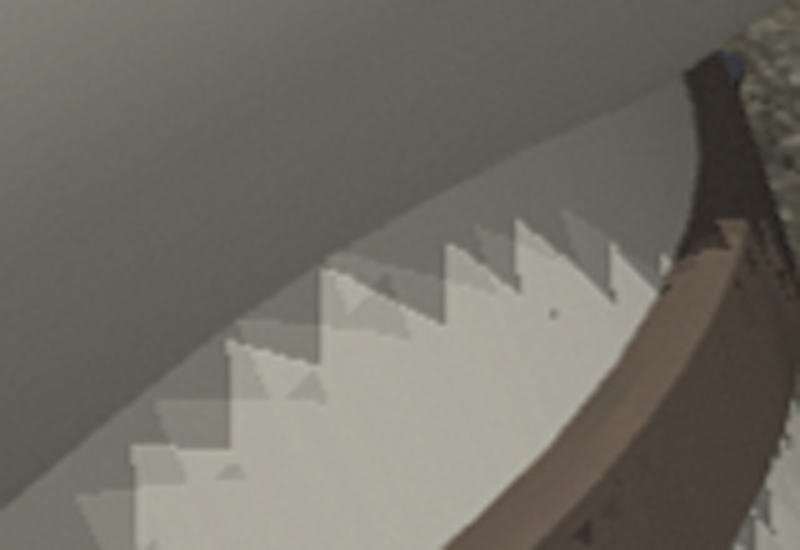

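Run:
```python
from station import r
from h import *
c=r.capture("top"); crop(c,232,242,40,32,20,"pics/t5.png")
for a in (165,):
  for rr,z in((.0735,.034),(.058,.0425),(.040,.05),(.058,.05)):
    t=np.radians(a);p=proj(c,[.5727+rr*np.cos(t),.0887+rr*np.sin(t),z])[0];print(rr,(p-[232,242]+.5)*20-.5)
```

```text
0.0735 [340.27085915 488.38598974]
0.058 [365.62069193 376.80859545]
0.04 [396.16256489 247.98123262]
0.058 [362.79224923 371.48809366]
```

View pics/t5.png

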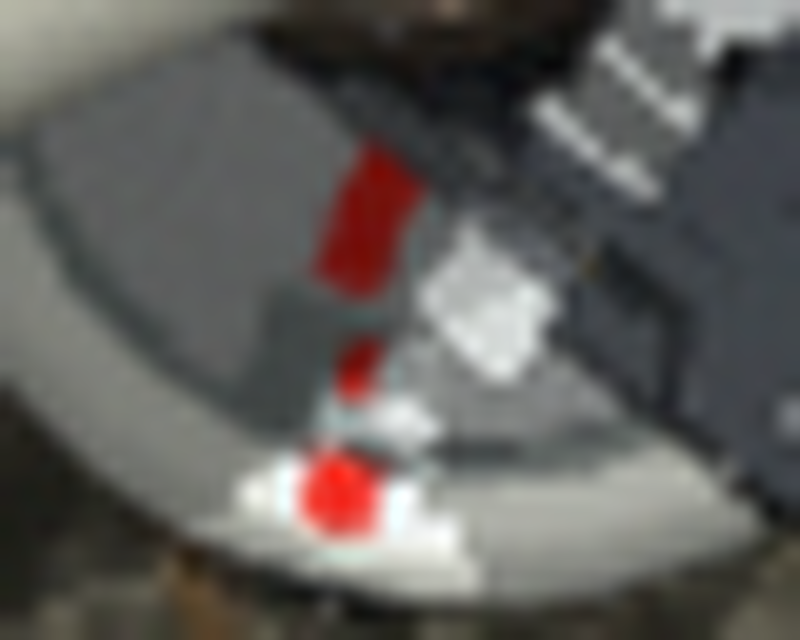

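Run:
```python
from station import r
from h import *
c=r.capture("top")
for p in [(372,222),(345,287),(400,162)]:
    w=back(c,((p[0]+.5)/20-.5+232,(p[1]+.5)/20-.5+242),.05);d=w-[.5727,.0887,0];print(w,np.degrees(np.arctan2(d[1],d[0])),np.hypot(*d[:2]))
```

```text
[0.53776763 0.10246922 0.05      ] 158.48722613286367 0.03754812906084112
[0.52860643 0.10625045 0.05      ] 158.29608324569276 0.04745799436918799
[0.54624324 0.09853483 0.05      ] 159.60827362817767 0.02822559321659779
```

Call:
move_arm(
  series=[
    [[0, 0, 0, 0, 0, -2.5, 1], [0, 0, 0, 0, 0, -2, 1], [0, 0, 0, 0, 0, -1.5, 1], [0, 0, 0, 0, 0, -0.5, 1], [0, 0, 0, 0, 0, 0, 1]],
  ],
)

```text
time_s: 8.28
tcp_pos: [0.5726, 0.0887, 0.0546]
ee_rot: [[-0.549, -0.836, 0.0], [-0.836, 0.549, 0.0], [-0.0, -0.0, -1.0]]
wrist_force: [0.8, -0.7, 0.1]
gripper_width: 1.003
```

Run:
```python
from station import r
from h import *
s=r.sense();print(s["tcp_pos"],s["wrist_force"],s["moment"],np.degrees(np.arctan2(s["ee_rot"][1,0],s["ee_rot"][0,0])))
c=r.capture("top"); crop(c,232,242,40,32,20,"pics/t6.png")
```

```text
[0.57263    0.08871609 0.05464974] [ 0.84601114 -0.6610942   0.13034562] [ 0.07880878 -0.13730548 -0.0580694 ] -123.28615565781843
```

View pics/t6.png

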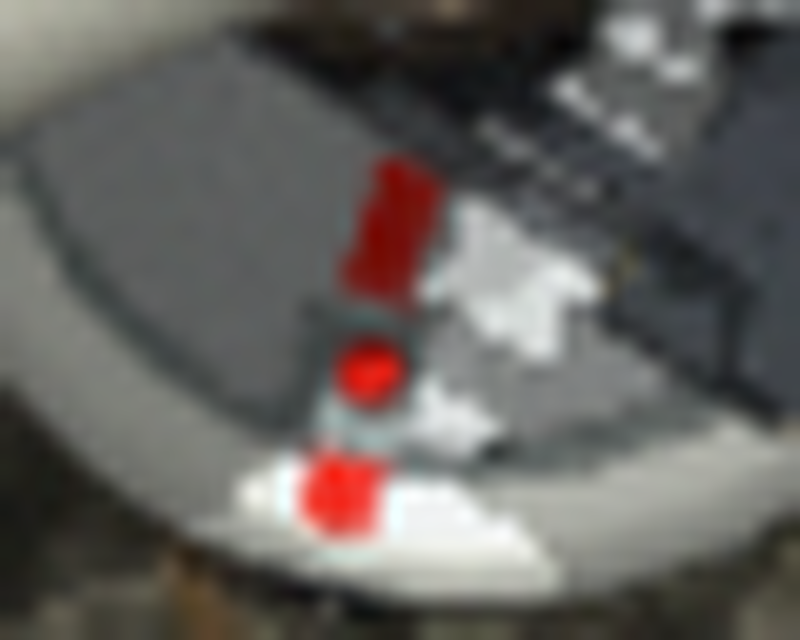

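Call:
move_arm(
  series=[
    [[0, 0, 0, 0, 0, -0.7, 1], [0, 0, 0, 0, 0, 0, 1], [0, 0, 0, 0, 0, 4, 1], [0, 0, 0, 0, 0, 3, 1], [0, 0, -1, 0, 0, 0, 1], [0, 0, -2, 0, 0, 0, 1], [0, 0, -2, 0, 0, 0, 1], [0, 0, 0, 0, 0, 0, -1], [0, 0, 0, 0, 0, 0, -1], [0, 0, 0, 0, 0, 0, -1], [0, 0, 0, 0, 0, 0, -1], [0, 0, 0, 0, 0, 0, -1]],
  ],
)

```text
time_s: 9.82
tcp_pos: [0.5723, 0.0886, 0.1041]
ee_rot: [[-0.637, -0.771, -0.001], [-0.771, 0.637, -0.0], [0.001, 0.0, -1.0]]
wrist_force: [0.5, -0.1, -0.8]
gripper_width: 0.513
```

Run:
```python
from station import r
from h import *
s=r.sense();print(s["tcp_pos"],s["wrist_force"],s["gripper_width"],s["ee_rot"])
c=r.capture("top"); crop(c,232,242,40,32,20,"pics/t7.png")
```

```text
[0.57225205 0.08863037 0.10411491] [ 0.48795268 -0.09028752 -0.84779369] 0.5133680862811706 [[-6.37080775e-01 -7.70796650e-01 -7.81217528e-04]
 [-7.70796681e-01  6.37081132e-01 -3.27529976e-04]
 [ 7.50157956e-04  3.93496827e-04 -9.99999641e-01]]
```

View pics/t7.png

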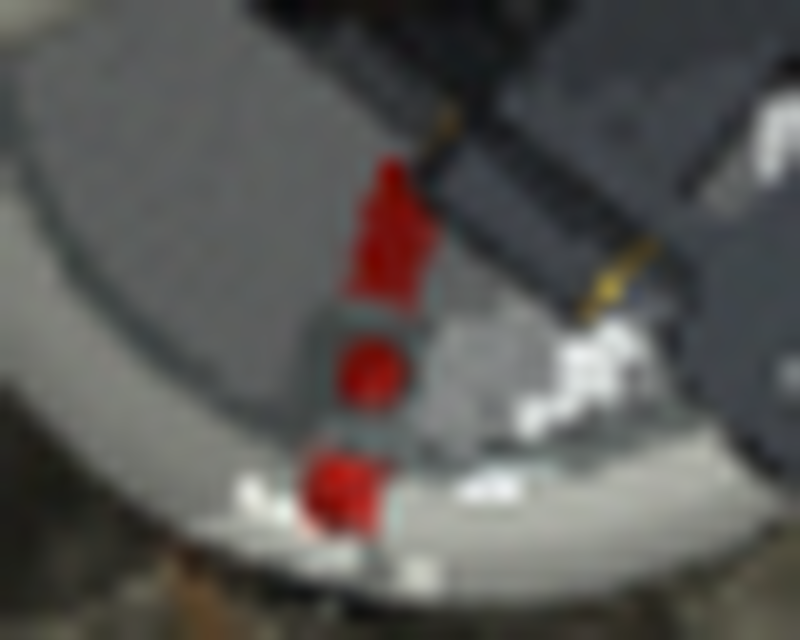

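The notch is around the pin (pin at crop pixel (372,372), between notch edges at about 312 and 425). Next I'll shut the fingers and press.

Call:
move_arm(
  series=[
    [[0, 0, 0, 0, 0, 0, -1], [0, 0, 0, 0, 0, 0, -1], [0, 0, 0, 0, 0, 0, -1], [0, 0, 0, 0, 0, 0, -1], [0, 0, 0, 0, 0, 0, -1], [0, 0, 0, 0, 0, 0, -1], [0, 0, 1.0, 0, 0, 0, -1], [0, 0, 1.0, 0, 0, 0, -1], [0, 0, 0.5, 0, 0, 0, -1], [0, 0, 0, 0, 0, 0, -1]],
  ],
)

```text
time_s: 11.12
tcp_pos: [0.5721, 0.0885, 0.0788]
ee_rot: [[-0.637, -0.771, -0.001], [-0.771, 0.637, -0.001], [0.001, 0.001, -1.0]]
wrist_force: [0.4, -0.2, -0.0]
gripper_width: 0.008
```

Call:
move_arm(
  series=[
    [[0, 0, 0.3, 0, 0, 0, -1], [0, 0, 0.2, 0, 0, 0, -1], [0, 0, 0.1, 0, 0, 0, -1], [0, 0, 0.1, 0, 0, 0, -1], [0, 0, 0.1, 0, 0, 0, -1], [0, 0, 0.1, 0, 0, 0, -1], [0, 0, 0.1, 0, 0, 0, -1]],
  ],
)

```text
time_s: 12.0
tcp_pos: [0.5727, 0.0887, 0.0709]
ee_rot: [[-0.637, -0.771, 0.001], [-0.771, 0.637, 0.0], [-0.001, -0.001, -1.0]]
wrist_force: [-2.9, 0.2, 6.5]
gripper_width: 0.002
```

Call:
move_arm(
  series=[
    [[0, 0, 0.1, 0, 0, 0, -1], [0, 0, 0.1, 0, 0, 0, -1], [0, 0, 0.1, 0, 0, 0, -1], [0, 0, 0.1, 0, 0, 0, -1], [0, 0, 0.1, 0, 0, 0, -1], [0, 0, 0, 0, 0, 0, -1]],
  ],
)

```text
time_s: 12.75
tcp_pos: [0.5727, 0.0887, 0.0661]
ee_rot: [[-0.637, -0.771, 0.001], [-0.771, 0.637, 0.0], [-0.001, -0.001, -1.0]]
wrist_force: [-2.4, 1.1, 7.4]
gripper_width: 0.005
```

Call:
move_arm(
  series=[
    [[0, 0, 0.1, 0, 0, 0, -1], [0, 0, 0.1, 0, 0, 0, -1], [0, 0, 0, 0, 0, 0, -1]],
  ],
)

```text
time_s: 13.12
tcp_pos: [0.5728, 0.0887, 0.0659]
ee_rot: [[-0.636, -0.772, 0.002], [-0.772, 0.636, -0.0], [-0.001, -0.002, -1.0]]
wrist_force: [-5.8, 1.0, 16.5]
gripper_width: 0.007
```

Call:
move_arm(
  series=[
    [[0, 0, 0.1, 0, 0, 0, -1], [0, 0, 0, 0, 0, 0, -1], [0, 0, -0.4, 0, 0, 0, -1], [0, 0, -1, 0, 0, 0, -1], [0, 0, -4, 0, 0, 0, -1], [0, 0, -5, 0, 0, 0, -1], [3.7, -3.1, -2, 0, 0, 0, -1], [3.7, -3.1, 0, 0, 0, 0, -1], [3.7, -3.1, 0, 0, 0, 0, -1], [3.7, -3.1, 0, 0, 0, 0, -1], [3.7, -3.1, 0, 0, 0, 0, -1], [3.7, -3.1, 0, 0, 0, 0, -1]],
  ],
)

```text
time_s: 14.62
tcp_pos: [0.5743, -0.2025, 0.1856]
ee_rot: [[-0.637, -0.771, -0.0], [-0.771, 0.637, 0.0], [0.0, 0.0, -1.0]]
wrist_force: [0.4, -0.0, 0.8]
gripper_width: 0.011
```

Run:
```python
from station import r
from h import *
c=r.capture("top"); crop(c,215,205,80,75,8,"pics/t9.png"); cv2.imwrite("pics/t9f.png",c["color"])
c=r.capture("scene"); crop(c,205,215,100,80,8,"pics/s9.png")
s=r.sense();print(s["time_s"],s["tcp_pos"],s["wrist_force"])
```

```text
14.725 [ 0.57388843 -0.20483833  0.18509592] [-0.28890754 -0.07897305 -0.1242425 ]
```

View pics/t9.png

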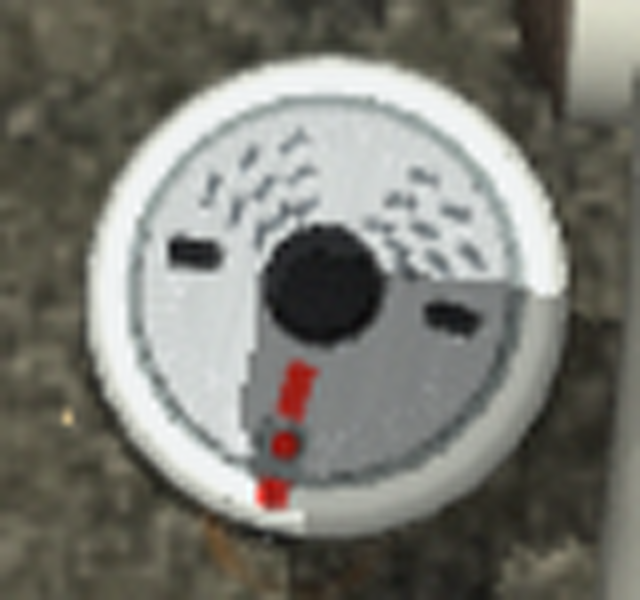

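View pics/s9.png

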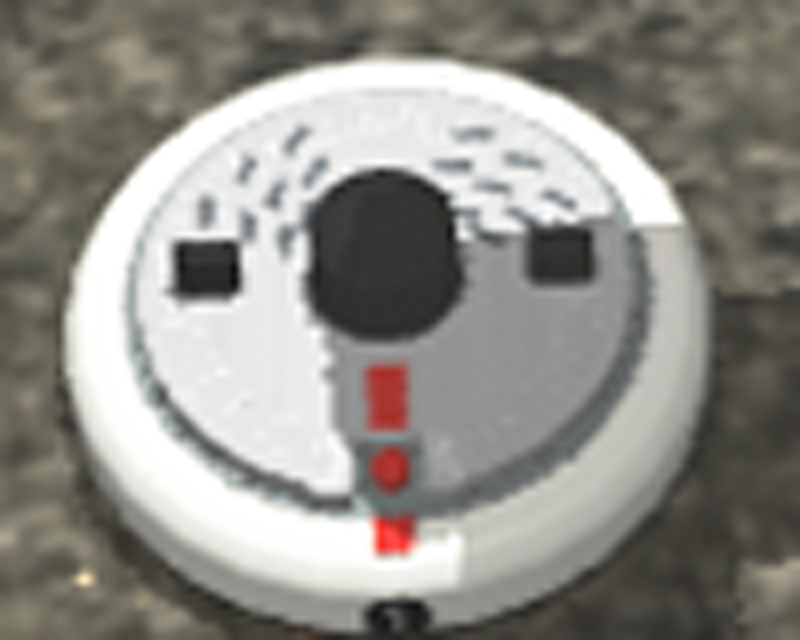

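View pics/t9f.png

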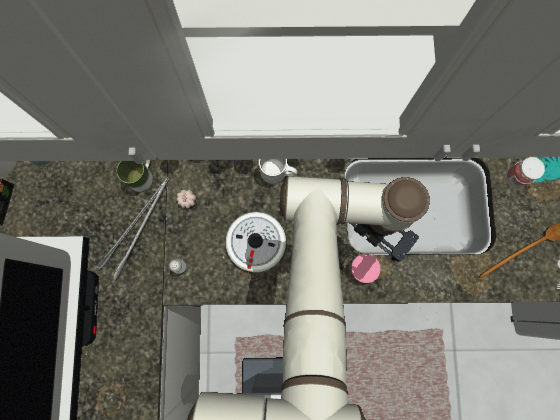

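The disc is home and level, with the pin standing in the notch (top crop (285,445), scene crop (390,468)). The bystanders have not moved.

Call:
move_arm(
  series=[
    [[0, 0, 0, 0, 0, 0, -1], [0, 0, 0, 0, 0, 0, -1]],
  ],
)

```text
time_s: 14.98
tcp_pos: [0.5744, -0.2, 0.1855]
ee_rot: [[-0.636, -0.772, -0.0], [-0.772, 0.636, 0.0], [0.0, 0.0, -1.0]]
wrist_force: [0.7, -0.8, -0.2]
gripper_width: 0.003
```

Run:
```python
from station import r
print(r.finish_job())
```

```text
the job is handed in; nothing more can be done
None
```

I turned the disc about 171° counter-clockwise by pushing both tabs with the open fingers. Then I shut the fingers, pressed the hub down until it stopped, moved the hand away and handed the job in at about 15 s.

- **Alignment:** before pressing, the top camera showed the pin nearly centred in the notch, by eye well within the 4 mm it needs.
- **Press:** the hub stopped at 65.9 mm above the worktop (66 mm is home). The force rose from about 7 N to 16.5 N there, so it had reached the hard stop.
- **Final pictures:** both cameras show the disc looking level, with the pin in the notch. The salt shaker, mug, tub and garlic look unmoved, and the hand is well clear.

No check failed or disagreed. I did not measure the tilt or the final centring to the millimetre, and the hand-in reports no verdict.

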